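# Test and reset the mushroom stop of the bench station

## Task

Check the machine stop on the bench: with the fingertips press the big three-lobed mushroom head all the way in and take the hand off, so that it stays down by itself; then push one of its lobes round clockwise (seen from above) until the latch lets go, and leave the head sprung fully out and turned back to rest. Only touch and push, gently: grip and lift nothing, do not press the start button, and leave the box and the things round it where they are.

Things in the scene. Friction and masses are not known exactly. Their poses are not given: they have to be found in the camera images.
- station: Stop station: loose grey box on rubber feet, 3 kg, 150 mm along its x, 200 mm along its y; flat top 60 mm above the bench. Origin: centre of its underside; z up. On top the mushroom head, axis at (0, +40 mm), and the start button at (0, -70 mm) in this frame; a stub gland sticks out 18 mm at its +y side. Things near it are under 170 mm high, but a jig further to -y holds a board 300 mm high.
- stop_top (a point): Top of the dome of the black mushroom head; moves and turns with it. A round dome 60 mm across with three level lobes 120 degrees apart, each 18 mm wide, upright-sided, 16 mm thick, round-ended 52 mm from the axis, lobe tops 8.5 mm below the dome's top. Head out: dome top 104.5 mm, lobes 80 to 96 mm above the bench. Latched: about 11.5 mm lower.
- stop_press (a joint): How far the head is pressed down, in m: 0 out, 0.015 fully in. A spring pushes it out; pressing takes about 3 to 7 N. Pressed beyond about 0.012 with the head not twisted it latches, and when let go stays down at about 0.0115 until the head is twisted.
- stop_twist (a joint): Twist of the head about its upright axis, in rad: 0 at rest, growing clockwise seen from above (as the small arrows on the lobes point), end stop at 0.9; it does not turn the other way. A light spring turns it back to 0 (0.3 to 1 N on the side of a lobe overcomes it). When latched, at about 0.4 to 0.5 the latch lets go and the head springs out.
- start_button (a joint): The start button: flat round black push button, 26 mm in diameter, in a low dark housing on the box's top at the -y end, 110 mm from the head's axis. 0 out, 0.005 m pressed. Not to be pressed.
- lobe_0 (a point): Lobe 0 of the stop's head: middle of its top face, 43 mm from the head's axis; moves and turns with the head (towards -x of the box at rest).
- lobe_1 (a point): Lobe 1 of the stop's head: middle of its top face, 43 mm from the head's axis; moves and turns with the head (60 degrees from +x towards -y of the box at rest).
- lobe_2 (a point): Lobe 2 of the stop's head: middle of its top face, 43 mm from the head's axis; moves and turns with the head (60 degrees from +x towards +y of the box at rest).
- bung_0: Loose bystander beside the station: tapered wooden bung, 50 mm across, 34 mm high. Origin: centre of its underside. To be left alone.
- wedge_0: Loose bystander beside the station: oak wedge, 26x85x21 mm. Origin: centre of its underside. To be left alone.
- rule: Loose bystander beside the station: folded wooden rule, 32x164x10 mm. Origin: centre of its underside. To be left alone.
- oil_can: Loose bystander beside the station: tinplate oil can with a spout, 69x91 mm, 166 mm high. Origin: centre of its underside. To be left alone.
- punch: Loose bystander beside the station: dark octagonal steel punch, 16x120x16 mm. Origin: centre of its underside. To be left alone.
- bung_3: Loose bystander beside the station: tapered wooden bung, 44 mm across, 32 mm high. Origin: centre of its underside. To be left alone.

How it is judged:
By the outcome, as a careful person would: the job done as asked, in the order asked, and still so for the second after the job is handed in, with the robot touching nothing.
It also fails if it takes over 45 s, if anything falls off the work surface, if the arm or the gripper's body presses on something with over 40 N, if the wrist force passes 120 N, or if a joint passes its speed limit or range.

## Robot

A 7-joint arm with a two-finger parallel gripper is mounted at the origin on a cart in front of the work surface, level with it; the furniture and walls round the work are solid. World frame = base frame: x ahead of the robot, y to its left, z up, the work surface at z = 0. Lengths are in m, angles in rad, forces in N, time in s.
With the tool pointing down it reaches from about 0.425 to 0.875 m from the base axis. Payload 4.7 kg.
Tool frame: the origin (TCP) lies between the finger pads; the fingertips stand 17 mm ahead of it and the grasp point (between the pads) lies 2 mm behind it; z points along the fingers, y is the line along which they close (so a half turn about z gives the same grasp; the last joint's range is limited). The gripper opens to 87 mm and grips with 3 to 60 N. Pads are 19 mm wide; open, the fingers measure 117 mm over their backs; the gripper's body (75 mm by 190 mm) begins 51 mm behind the grasp point.
Start: joints at [1.346, 0.321, -0.07, 1.45, 0.023, 1.371, -0.057], TCP at [0.154, -0.632, 0.204] pointing down, gripper open.
Joint ranges: [-2.86, 2.86], [-0.3, 2.09], [-1.38, 1.24], [0.06, 2.45], [-1.56, 4.7], [0.09, 2.05], [-2.69, 2.69]. Speed limits (rad/s): [2.57, 2.57, 3.14, 3.14, 3.14, 3.14, 3.14].

## Interface

Orientations are given as a unit quaternion [x, y, z, w].
In Python, from workcell import manip, eyes, workorder gives the robot as it stands.
- The arm moves only by the tool move_arm, never from a script. Its argument "commands" is text: rows parted by semicolons, each of 6 numbers parted by spaces: the shift along the world's x, y, z normalised to -1 to 1, where 1 is 50 mm, then the turn, a rotation vector about the world's x, y, z normalised to -1 to 1, where 1 is 0.1 rad. A call has exactly 5 rows; each row shifts and turns the commanded pose from where the row before left it; what a row does not reach is not made up. A row lasts 1/10 s, in which the tool goes at most 50 mm and 8.59 degrees, less where a joint would pass 70% of its speed; a pose out of reach is approached as far as the arm can. A call with a number of a shift or a turn outside -1 to 1 is refused whole. A call with a gripper value outside its range is refused whole. "hand" is the opening in per cent of the stroke, from 0 (shut) to 100 (fully open), set as the call begins (left out, the last holds). The fingers move at their own pace and stop on an object; "newtons" is the grip in N (left out, the last holds). Time passes only in rows, so rows that do not move let the fingers close, or fill a call up. It gives the time, the measured TCP pose, the force, the opening and the grip force at its end, in the units of the state.
- manip.read_state(): the state, without advancing time (a new reading comes with each control period).
- eyes.read_camera(name): name is "side" or "top" or "wrist"; returns a dict with "image" (480x640x3 uint8, red, green, blue), "mtx" (3x3 intrinsics, pixels), "k1" (the pictures are not rectified: a ray, as slopes to the right and down, at radius r is drawn at 1 + k1 r^2 times it, then the intrinsics apply), "extrinsics" (4x4, takes a point from world to camera coordinates); the wrist camera has in their place "hand_eye" (4x4, takes a point from camera to tool coordinates, whose origin is the TCP and whose axes are the flange's). Camera axes: x right, y down, z forward; pixel columns grow to the right and rows downward; lengths in m; the calibration is good to about 2 mm. A picture is of the moment at which its call begins: read the wrist's pose just before it. There is no depth.
- workorder.close_job(): hands the job in; it is judged then, once.
The state is a dict: "time_s": time; "joint_pos": joint angles; "joint_velocities": joint speeds; "joint_torque": joint torques, N m; "eef_pos": TCP position; "tool_rot": TCP orientation; "wrist_force": force on the tool from outside, world axes, zero at the start; "torque": the same for the moment, N m; "finger_gap": finger opening in m; "gripper_force": force on a finger pad.
Only numpy, scipy, OpenCV 4.12 (cv2) and the standard library are available. Lean on these libraries where they do the work, as an engineer would, in place of code of your own. Each camera call takes 0.05 s, during which the arm holds its last target. There are 200 camera calls.

## Working session

There is one attempt and no reset: what is moved stays moved. The work goes in short steps, Python scripts to look and compute and a tool call to move; the robot and the scene stay as the last step left them, time stands still between calls to the robot, and variables do not carry over. Pictures are saved under pics/ and viewed, at most 10 in all, crops included, and the job is handed in when it is done.

Besides the shell and the picture viewer there is one more tool, called after "Emit:" by a JSON object that holds its "method" and its "body", one argument or row to a line. move_arm: Moves the arm, as the interface text tells. Scaled input: -1 to 1 covers 50 mm each way for a shift and 0.1 rad each way for a turn. Its arguments: {"type":"object","properties":{"commands":{"type":"string"},"hand":{"type":"number"},"newtons":{"type":"number"}},"required":["commands"]}

```bash
mkdir -p pics; cat > h.py <<'E'
import numpy as np, cv2
from workcell import manip, eyes, workorder
def ray(c,px):
    K=np.array(c["mtx"]);k=c["k1"]
    d=cv2.undistortPoints(np.array([[px]],float),K,np.array([k,0,0,0,0.]))[0,0]
    E=np.array(c["extrinsics"]);R=E[:3,:3];t=E[:3,3]
    return -R.T@t, R.T@np.array([d[0],d[1],1])
def atz(c,px,z):
    o,d=ray(c,px); return o+d*(z-o[2])/d[2]
def proj(c,P):
    E=np.array(c["extrinsics"])
    return cv2.projectPoints(np.array(P,float).reshape(-1,3),cv2.Rodrigues(E[:3,:3])[0],E[:3,3],np.array(c["mtx"]),np.array([c["k1"],0,0,0,0.]))[0][:,0]
E
python3 - <<'E'
from h import *
import pickle
s=manip.read_state();print(s)
for n in("top","side"):
    c=eyes.read_camera(n);cv2.imwrite(f"pics/{n}0.png",c["image"][:,:,::-1]);pickle.dump(c,open(n+".pkl","wb"));print(n,c["mtx"],c["k1"],c["extrinsics"])
E
```

```text
{'time_s': 0.0, 'joint_pos': array([ 1.34608379,  0.32181126, -0.07008806,  1.45168291,  0.02260961,
        1.37079625, -0.05692495]), 'joint_velocities': array([-0.00020016,  0.00020182, -0.00028449,  0.0006342 ,  0.00212668,
       -0.00012468, -0.00111198]), 'joint_torque': array([-2.56890653e-04, -4.91287279e+01, -4.03944505e-01, -3.12530065e+01,
       -6.38576620e-02,  4.37631912e-02,  1.56412780e-04]), 'eef_pos': array([ 0.15356447, -0.6309891 ,  0.20296523]), 'tool_rot': array([ 9.92878438e-01,  1.19128064e-01, -1.66962898e-04, -9.40638776e-04]), 'wrist_force': array([ 0.11901399,  0.04752872, -0.61420906]), 'torque': array([ 0.0107994 , -0.01328999,  0.0042543 ]), 'gripper_force': 0.0, 'finger_gap': 0.08710692127916028}
top [[572.52248096   0.         324.23269366]
 [  0.         572.52248096 238.55810079]
 [  0.           0.           1.        ]] -0.10593641724146588 [[-2.32831739e-02 -9.99726144e-01 -2.35163621e-03  3.08376569e-01]
 [-9.97441609e-01  2.33888680e-02 -6.75514417e-02  5.12476268e-01]
 [ 6.75879444e-02  7.72807842e-04 -9.97713021e-01  9.88345537e-01]
 [ 0.00000000e+00  0.00000000e+00  0.00000000e+00  1.00000000e+00]]
side [[502.122127     0.         328.78781235]
 [  0.         502.122127   238.50349185]
 [  0.           0.           1.        ]] -0.013039285638935263 [[ 0.88884952 -0.45817074  0.00510966 -0.35317195]
 [-0.3031019  -0.59630647 -0.74333561  0.41062251]
 [ 0.34362155  0.65916476 -0.66889914  0.53239473]
 [ 0.          0.          0.          1.        ]]
```

View pics/top0.png

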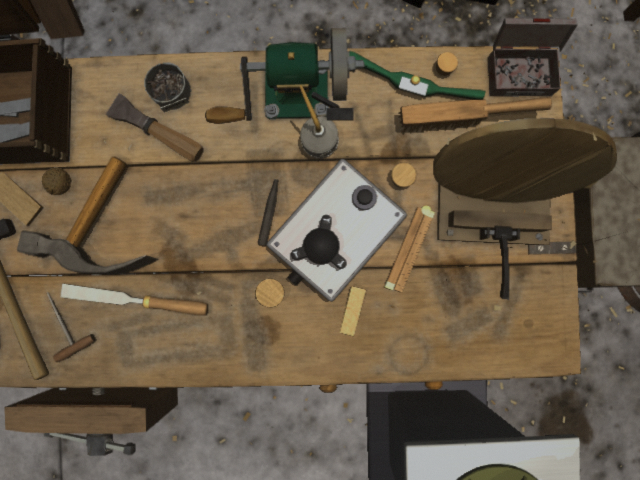

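View pics/side0.png

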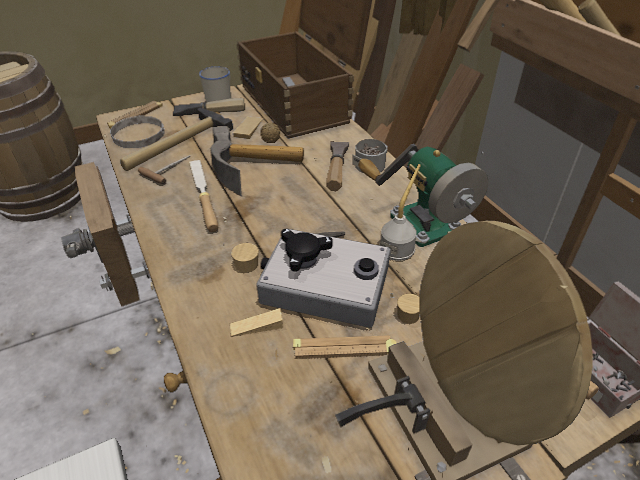

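The top view shows the station at about (337,230), with the head at (322,245), the start button at (364,197) and the gland at (295,279). The oil can is at (318,140), and the jig with its board is at (525,160). I'll enlarge the head.

```bash
python3 - <<'E'
from h import *
import pickle
c=pickle.load(open("top.pkl","rb"));s=pickle.load(open("side.pkl","rb"))
a=cv2.resize(c["image"][150:310,255:425],None,fx=4.5,fy=3.7)
a=cv2.resize(c["image"][155:305,255:415],None,fx=4,fy=4,interpolation=cv2.INTER_CUBIC)
cv2.imwrite("pics/crop.png",a[:,:,::-1])
for n,p,z in[("dome",(322,245),.09),("btn",(364,196),.065),("c1",(342,162),.06),("c2",(406,211),.06),("c3",(330,299),.06),("c4",(270,246),.06),("can",(318,140),.0),("bung",(403,175),.034),("spout",(318,130),.16)]:print(n,atz(c,p,z).round(4))
print(atz(s,(303,246),.09),proj(c,[[0,0,0],[.154,-.632,.2]]))
E
```

```text
dome [0.5042 0.3001 0.09  ]
btn [0.5866 0.2276 0.065 ]
c1 [0.6465 0.263  0.06  ]
c2 [0.5602 0.1569 0.06  ]
c3 [0.4151 0.289  0.06  ]
c4 [0.5063 0.3879 0.06  ]
can [0.7003 0.3035 0.    ]
bung [0.6265 0.1561 0.034 ]
spout [0.677  0.3019 0.16  ]
[0.50267738 0.29981291 0.09      ] [[495.93690049 523.90510816]
 [885.43141743 436.73206065]]
```

View pics/crop.png

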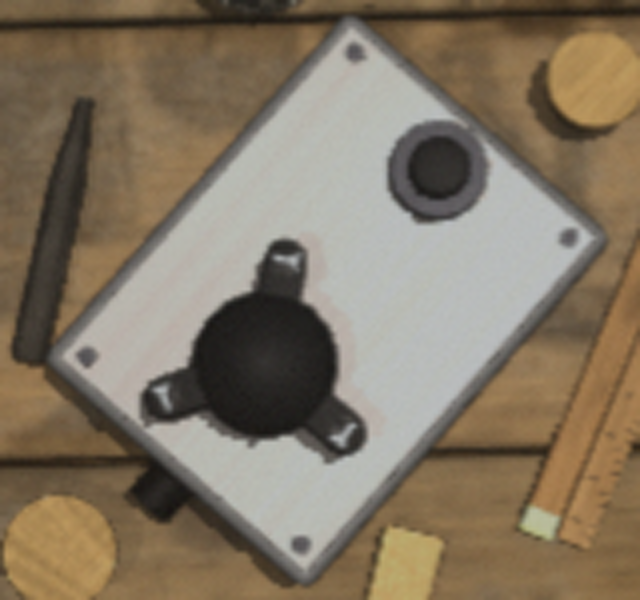

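The enlarged crop shows the dome at full-image pixel (321.3,245.8). Lobe 1 is towards the top at about (287,250) in the crop, lobe 2 lower left at (160,397) and lobe 0 lower right at (345,435). Head to button measures 110 mm, which matches. The dome centre is about (0.504,0.300), and the side view agrees to within 2 mm. First I'll raise the arm with the hand shut, then swing over the board.

Emit:
{"method": "move_arm", "body": {
  "commands": "0 0 1 0 0 0;0 0 1 0 0 0;0 0 1 0 0 0;0 0 1 0 0 0;0 0 1 0 0 0",
  "hand": 0,
  "newtons": 5
}}

```text
time_s: 0.6
eef_pos: [0.1535, -0.6311, 0.4559]
tool_rot: [0.993, 0.119, -0.0, -0.0]
wrist_force: [0.9, -1.8, 0.1]
finger_gap: 0.0547
gripper_force: 0.0
```

Emit:
{"method": "move_arm", "body": {
  "commands": "0.81 0.5 0 0 0 0.75;0.81 0.5 0 0 0 0.75;0.81 0.5 0 0 0 0.75;0.81 0.5 0 0 0 0.75;0.81 0.5 0 0 0 0.75"
}}

```text
time_s: 1.1
eef_pos: [0.3575, -0.5053, 0.4537]
tool_rot: [0.953, 0.303, -0.0, -0.0]
wrist_force: [0.3, 0.0, 0.9]
finger_gap: 0.0149
gripper_force: 0.0
```

Emit:
{"method": "move_arm", "body": {
  "commands": "0.54 0.73 0 0 0 0.75;0.54 0.73 0 0 0 0.75;0.54 0.73 0 0 0 0.75;0.54 0.73 0 0 0 0.75;0.54 0.73 0 0 0 0.75"
}}

```text
time_s: 1.6
eef_pos: [0.4919, -0.3224, 0.4538]
tool_rot: [0.88, 0.476, -0.0, -0.0]
wrist_force: [0.6, -0.8, 0.4]
finger_gap: 0.0003
gripper_force: 0.0
```

Emit:
{"method": "move_arm", "body": {
  "commands": "0.3 0.82 0 0 0 0.75;0.3 0.82 0 0 0 0.75;0.3 0.82 0 0 0 0.75;0.3 0.82 0 0 0 0.75;0.3 0.82 0 0 0 0.75"
}}

```text
time_s: 2.1
eef_pos: [0.5664, -0.1174, 0.4538]
tool_rot: [0.775, 0.631, -0.0, -0.0]
wrist_force: [0.2, -0.2, -0.2]
finger_gap: 0.0007
gripper_force: 0.0
```

Emit:
{"method": "move_arm", "body": {
  "commands": "0.02 0.86 0 0 0 0.75;0.02 0.86 0 0 0 0.75;0.02 0.86 0 0 0 0.75;0.02 0.86 0 0 0 0.75;0.02 0.86 0 0 0 0.75"
}}

```text
time_s: 2.6
eef_pos: [0.5709, 0.0974, 0.4538]
tool_rot: [0.644, 0.765, -0.0, 0.0]
wrist_force: [1.0, 0.6, -0.3]
finger_gap: 0.0003
gripper_force: 0.0
```

Emit:
{"method": "move_arm", "body": {
  "commands": "-0.27 0.82 0 0 0 0.75;-0.27 0.82 0 0 0 0.75;-0.27 0.82 0 0 0 0.75;-0.27 0.82 0 0 0 0.75;-0.27 0.82 0 0 0 0.75"
}}

```text
time_s: 3.1
eef_pos: [0.503, 0.3022, 0.4538]
tool_rot: [0.49, 0.871, -0.0, 0.0]
wrist_force: [1.1, -0.2, 0.5]
finger_gap: 0.0004
gripper_force: 0.0
```

```bash
python3 - <<'E'
from h import *
import pickle
s=manip.read_state();c=eyes.read_camera("wrist")
pickle.dump((s,c),open("w.pkl","wb"))
cv2.imwrite("pics/w0.png",c["image"][:,:,::-1]);print(c["hand_eye"],c["mtx"],c["k1"])
E
```

```text
[[ 2.14949293e-05 -9.55725514e-01 -2.94259648e-01  8.12992026e-02]
 [ 9.99999939e-01  1.23521149e-04 -3.28136686e-04 -4.51343997e-04]
 [ 3.49955893e-04 -2.94259623e-01  9.55725458e-01 -1.79658388e-01]
 [ 0.00000000e+00  0.00000000e+00  0.00000000e+00  1.00000000e+00]] [[334.08951354   0.         322.03362678]
 [  0.         334.08951354 236.3906597 ]
 [  0.           0.           1.        ]] 0.006457517381573526
```

View pics/w0.png

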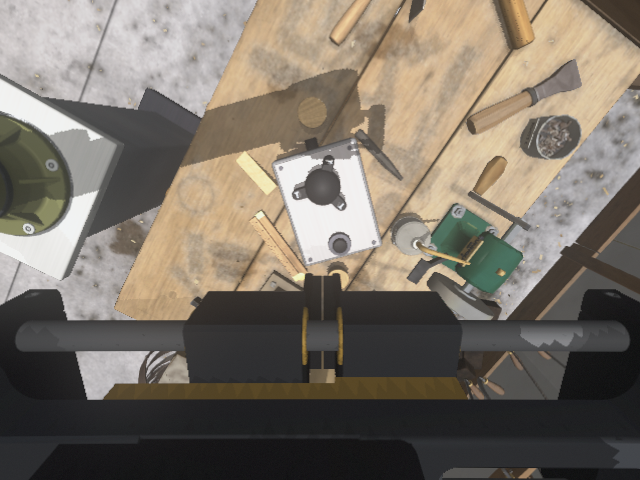

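The wrist view shows the dome at (323,186), the start button at (340,243), the fingertips at columns 304–341 near row 278, and lobe 2 pointing up at (322,160).

```bash
python3 - <<'E'
from h import *
import pickle
from scipy.spatial.transform import Rotation as R
s,c=pickle.load(open("w.pkl","rb"))
T=np.eye(4);T[:3,:3]=R.from_quat(s["tool_rot"]).as_matrix();T[:3,3]=s["eef_pos"]
d=dict(c);d["extrinsics"]=np.linalg.inv(T@np.array(c["hand_eye"]))
for p,z in[((323,186),.088),((340,243),.066)]:print(atz(d,p,z))
e=dict(c);e["extrinsics"]=np.linalg.inv(np.array(c["hand_eye"]))
for p in[(304,290),(341,290),(322,275)]:print("tool",atz(e,p,.017))
t=pickle.load(open("top.pkl","rb"));print(atz(t,(321.3,245.8),.088),atz(t,(364.5,196.5),.068))
print("toolaxes",T[:3,:2].T.round(3))
E
```

```text
[0.50407501 0.30198661 0.088     ]
[0.58477859 0.22788777 0.066     ]
tool [-0.01558906 -0.01220039  0.017     ]
tool [-0.01558434  0.01176792  0.017     ]
tool [-0.00504736 -0.00053978  0.017     ]
[0.50304209 0.30132814 0.088     ] [0.58530794 0.22704033 0.068     ]
toolaxes [[-0.519  0.855 -0.   ]
 [ 0.855  0.519 -0.   ]]
```

Emit:
{"method": "move_arm", "body": {
  "commands": "0 0 -1 0 0 0;0 0 -1 0 0 0;0 0 -1 0 0 0;0 0 -1 0 0 0;0 0 -1 0 0 0"
}}

```text
time_s: 3.65
eef_pos: [0.5035, 0.3001, 0.2019]
tool_rot: [0.492, 0.871, -0.0, 0.0]
wrist_force: [0.7, -0.2, 0.7]
finger_gap: 0.0004
gripper_force: 0.0
```

Emit:
{"method": "move_arm", "body": {
  "commands": "0 0 -0.5 0 0 0;0 0 -0.4 0 0 0;0 0 -0.3 0 0 0;0 0 -0.2 0 0 0;0 0 -0.1 0 0 0"
}}

```text
time_s: 4.15
eef_pos: [0.5037, 0.3008, 0.1285]
tool_rot: [0.492, 0.871, -0.0, -0.0]
wrist_force: [-0.2, 0.1, 0.3]
finger_gap: 0.0006
gripper_force: 0.0
```

Emit:
{"method": "move_arm", "body": {
  "commands": "0 0 -0.06 0 0 0;0 0 -0.06 0 0 0;0 0 -0.06 0 0 0;0 0 -0.06 0 0 0;0 0 0 0 0 0"
}}

```text
time_s: 4.65
eef_pos: [0.5036, 0.3008, 0.1169]
tool_rot: [0.492, 0.871, -0.0, -0.0]
wrist_force: [0.3, -0.5, -0.3]
finger_gap: 0.0005
gripper_force: 0.0
```

Emit:
{"method": "move_arm", "body": {
  "commands": "0 0 -0.06 0 0 0;0 0 -0.06 0 0 0;0 0 0 0 0 0;0 0 0 0 0 0;0 0 0 0 0 0"
}}

```text
time_s: 5.15
eef_pos: [0.5038, 0.301, 0.1112]
tool_rot: [0.492, 0.871, 0.0, 0.0]
wrist_force: [-0.1, 0.6, -0.8]
finger_gap: 0.0005
gripper_force: 0.0
```

```bash
python3 - <<'E'
from h import *
c=eyes.read_camera("side");s=manip.read_state();print(s["wrist_force"],s["eef_pos"])
a=cv2.resize(c["image"][160:340,210:420],None,fx=3.3,fy=3.3);cv2.imwrite("pics/s1.png",a[:,:,::-1])
E
```

```text
[-0.91025655 -0.78167385 -0.46700396] [0.50379584 0.30100081 0.11121491]
```

View pics/s1.png

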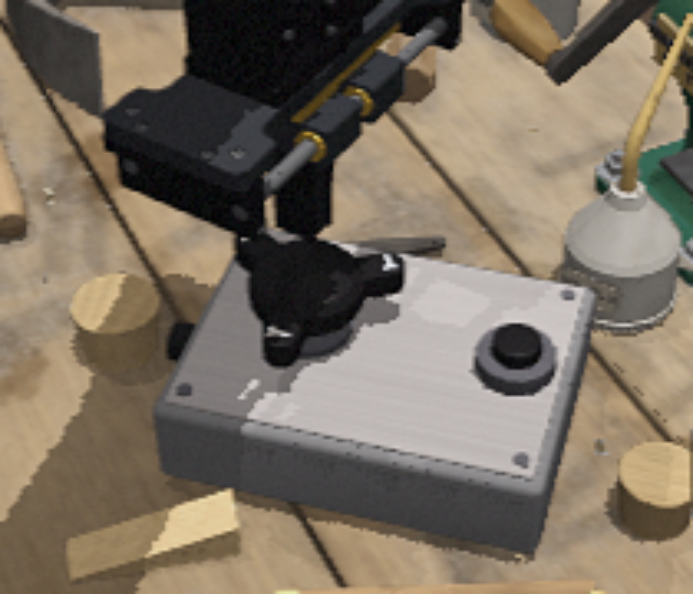

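The crop shows the fingertips ending at crop (305,232), just at or behind the dome's upper edge, with the head apparently still out. I'll project the tip to check whether it's in contact.

```bash
python3 - <<'E'
from h import *
from scipy.spatial.transform import Rotation as R
s=manip.read_state();M=R.from_quat(s["tool_rot"]).as_matrix()
P=[s["eef_pos"]+M@np.array([a,b,.017]) for a,b in[(0,0),(.0095,.013),(.0095,-.013),(-.0095,.013),(-.0095,-.013)]]
P+=[[.5035,.3015,.1045],[.5035,.3015,.093]]
c=eyes.read_camera("side");print(((proj(c,P)-[210,160])*3.3).round(0))
t=eyes.read_camera("top");
cs=c["image"][200:290,250:360];ct=t["image"][195:285,267:377]
cv2.imwrite("pics/s2.png",np.hstack([cv2.convertScaleAbs(cv2.resize(i,(400,328),interpolation=2),alpha=2.2) for i in(cs,ct)])[:,:,::-1])
print(proj(c,P).round(1),proj(t,P).round(1))
E
```

```text
[[308. 276.]
 [306. 255.]
 [278. 284.]
 [337. 268.]
 [309. 297.]
 [306. 260.]
 [307. 277.]]
[[303.2 243.5]
 [302.8 237.1]
 [294.1 246. ]
 [312.2 241.1]
 [303.6 250.1]
 [302.8 238.8]
 [303.  243.9]] [[321.5 245.1]
 [312.2 241.5]
 [320.8 255. ]
 [322.1 235.2]
 [330.7 248.7]
 [321.1 245. ]
 [321.2 245.4]]
```

View pics/s2.png

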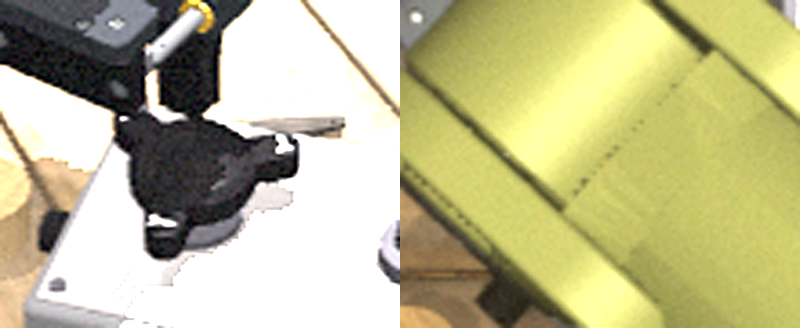

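The side view (left) shows the finger ends at about (302,231), while the stated tip should project to (303,243). So the tips are visibly above the dome, with no force and the head still out. The real fingers seem to end higher than stated, so I'll check with the wrist camera.

```bash
python3 - <<'E'
from h import *
c=eyes.read_camera("wrist");s=manip.read_state();print(s["joint_pos"],s["wrist_force"],s["torque"])
e=dict(c);e["extrinsics"]=np.linalg.inv(np.array(c["hand_eye"]))
P=[(x,y,z) for z in(.017,-.016) for x in(.0095,-.0095) for y in(-.013,.013)];print(proj(e,P).round(0).tolist())
a=cv2.convertScaleAbs(cv2.resize(c["image"][120:400,160:490],(700,594)),alpha=1.8);cv2.imwrite("pics/w1.png",a[:,:,::-1])
E
```

```text
[ 0.11100049  0.36324594 -0.83766142  1.70619961  0.28726086  1.20039146
 -0.25648679] [-0.65072081 -0.84169446 -0.37510359] [-0.02326206 -0.1149583  -0.02617951]
[[302.0, 254.0], [344.0, 254.0], [303.0, 281.0], [343.0, 281.0], [299.0, 275.0], [347.0, 275.0], [299.0, 307.0], [347.0, 307.0]]
```

View pics/w1.png

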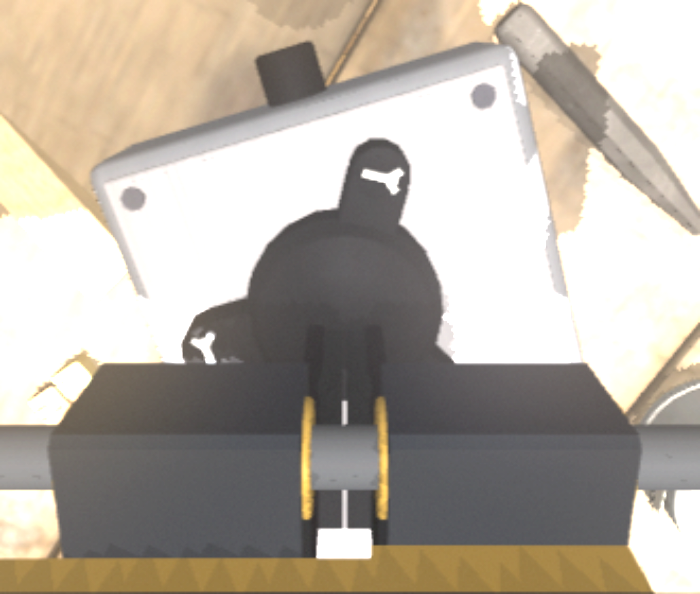

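The wrist crop shows the visible finger ends at crop row 325 (image row 273). That fits tips about 16 mm behind the TCP rather than 17 mm ahead of it. The dome at crop (345,305) is untouched. I'll go down in small steps by feel, expecting contact near TCP z = 0.0885.

Emit:
{"method": "move_arm", "body": {
  "commands": "0 0 -0.06 0 0 0;0 0 -0.06 0 0 0;0 0 -0.06 0 0 0;0 0 -0.06 0 0 0;0 0 0 0 0 0"
}}

```text
time_s: 5.85
eef_pos: [0.5034, 0.3007, 0.0984]
tool_rot: [0.492, 0.871, -0.0, -0.0]
wrist_force: [-0.5, -0.3, 0.7]
finger_gap: 0.0003
gripper_force: 0.0
```

Emit:
{"method": "move_arm", "body": {
  "commands": "0 0 -0.05 0 0 0;0 0 -0.05 0 0 0;0 0 -0.05 0 0 0;0 0 0 0 0 0;0 0 0 0 0 0"
}}

```text
time_s: 6.35
eef_pos: [0.5037, 0.3009, 0.0915]
tool_rot: [0.492, 0.871, -0.0, -0.0]
wrist_force: [-0.5, -0.1, 0.2]
finger_gap: 0.0001
gripper_force: 0.0
```

Emit:
{"method": "move_arm", "body": {
  "commands": "0 0 -0.05 0 0 0;0 0 -0.05 0 0 0;0 0 0 0 0 0;0 0 0 0 0 0;0 0 0 0 0 0"
}}

```text
time_s: 6.85
eef_pos: [0.5037, 0.3009, 0.0866]
tool_rot: [0.492, 0.871, -0.0, 0.0]
wrist_force: [0.0, -0.4, -0.2]
finger_gap: 0.0005
gripper_force: 0.0
```

Emit:
{"method": "move_arm", "body": {
  "commands": "0 0 -0.04 0 0 0;0 0 -0.04 0 0 0;0 0 0 0 0 0;0 0 0 0 0 0;0 0 0 0 0 0"
}}

```text
time_s: 7.35
eef_pos: [0.5039, 0.301, 0.083]
tool_rot: [0.492, 0.871, 0.0, 0.0]
wrist_force: [-1.1, -0.8, 5.4]
finger_gap: 0.0003
gripper_force: 2.5
```

Contact: 5.4 N. I'll press further in.

Emit:
{"method": "move_arm", "body": {
  "commands": "0 0 -0.06 0 0 0;0 0 -0.06 0 0 0;0 0 -0.06 0 0 0;0 0 0 0 0 0;0 0 0 0 0 0"
}}

```text
time_s: 7.85
eef_pos: [0.5039, 0.3011, 0.0739]
tool_rot: [0.492, 0.871, 0.0, 0.0]
wrist_force: [-0.8, 0.4, 4.6]
finger_gap: 0.0004
gripper_force: 2.5
```

Emit:
{"method": "move_arm", "body": {
  "commands": "0 0 -0.04 0 0 0;0 0 -0.03 0 0 0;0 0 0 0 0 0;0 0 0 0 0 0;0 0 0 0 0 0"
}}

```text
time_s: 8.35
eef_pos: [0.504, 0.3012, 0.071]
tool_rot: [0.492, 0.871, 0.0, 0.0]
wrist_force: [-0.9, -0.4, 7.5]
finger_gap: 0.0005
gripper_force: 4.1
```

Emit:
{"method": "move_arm", "body": {
  "commands": "0 0 -0.03 0 0 0;0 0 -0.02 0 0 0;0 0 0 0 0 0;0 0 0 0 0 0;0 0 0 0 0 0"
}}

```text
time_s: 8.85
eef_pos: [0.5044, 0.3013, 0.0707]
tool_rot: [0.492, 0.871, 0.0, 0.001]
wrist_force: [-5.7, -4.8, 20.1]
finger_gap: 0.0009
gripper_force: 10.2
```

It has bottomed at 20 N, so the tip height is TCP + 0.019. I'll lift off straight up.

Emit:
{"method": "move_arm", "body": {
  "commands": "0 0 0.06 0 0 0;0 0 0.1 0 0 0;0 0 0.2 0 0 0;0 0 0.3 0 0 0;0 0 0.3 0 0 0"
}}

```text
time_s: 9.35
eef_pos: [0.5036, 0.3009, 0.1165]
tool_rot: [0.492, 0.871, -0.0, -0.0]
wrist_force: [-0.3, 0.5, -0.1]
finger_gap: 0.0004
gripper_force: 0.0
```

```bash
python3 - <<'E'
from h import *
c=eyes.read_camera("side");s=manip.read_state();print(s["wrist_force"],s["eef_pos"])
a=cv2.convertScaleAbs(cv2.resize(c["image"][190:330,230:400],(680,560),interpolation=2),alpha=1.5);cv2.imwrite("pics/s3.png",a[:,:,::-1])
C=np.array([.5037,.3012]);u=np.array([-.303,.953])*.043
for z in(.096,.0845):
  for k in(0,120,240):
    r=np.radians(k);R=np.array([[np.cos(r),-np.sin(r)],[np.sin(r),np.cos(r)]]);print(z,k,((proj(c,[[*(C+R@u),z]])-[230,190])*4).round())
E
```

```text
[0.6048499  1.16447524 2.60389646] [0.50513953 0.30207505 0.11946498]
0.096 0 [[224. 163.]]
0.096 120 [[261. 280.]]
0.096 240 [[392. 193.]]
0.0845 0 [[226. 183.]]
0.0845 120 [[262. 300.]]
0.0845 240 [[392. 213.]]
```

View pics/s3.png

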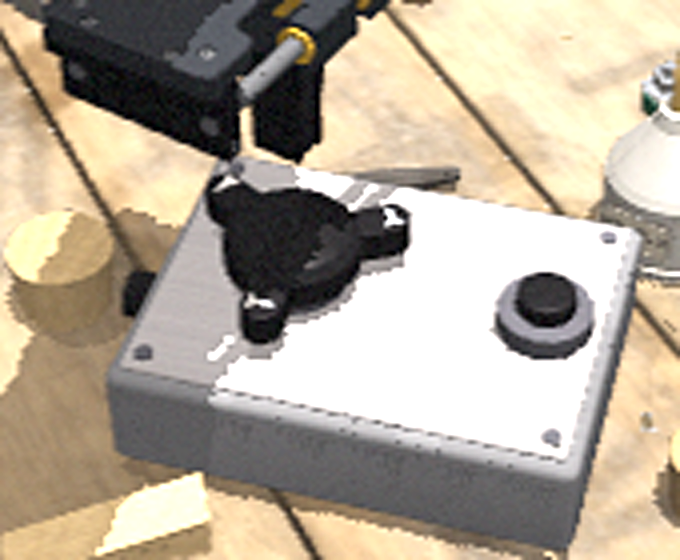

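The lobe marks are at (230,183), (262,300) and (397,213), which matches the predicted latched positions. So the head stays down by itself. Next I'll move beside lobe 2 on its robot side and turn the tool so it pushes tangentially.

Emit:
{"method": "move_arm", "body": {
  "commands": "-0.24 0.165 0 0 0 -0.6;-0.24 0.165 0 0 0 -0.6;-0.24 0.165 0 0 0 -0.6;-0.24 0.165 0 0 0 -0.6;0 0 0 0 0 0"
}}

```text
time_s: 9.9
eef_pos: [0.454, 0.3358, 0.1163]
tool_rot: [0.591, 0.807, 0.0, -0.0]
wrist_force: [-0.6, -0.1, 0.5]
finger_gap: 0.0004
gripper_force: 0.0
```

Emit:
{"method": "move_arm", "body": {
  "commands": "0 0 -0.3 0 0 0;0 0 -0.3 0 0 0;0 0 -0.2 0 0 0;0 0 -0.16 0 0 0;0 0 0 0 0 0"
}}

```text
time_s: 10.4
eef_pos: [0.455, 0.3329, 0.0657]
tool_rot: [0.592, 0.806, -0.001, -0.001]
wrist_force: [0.3, 1.4, -0.7]
finger_gap: 0.0004
gripper_force: 0.0
```

Emit:
{"method": "move_arm", "body": {
  "commands": "0 0 -0.08 0 0 0;0 0 -0.08 0 0 0;0 0 0 0 0 0;0 0 0 0 0 0;0 0 0 0 0 0"
}}

```text
time_s: 10.9
eef_pos: [0.4559, 0.3341, 0.0599]
tool_rot: [0.592, 0.806, 0.0, 0.0]
wrist_force: [-0.4, -0.2, -0.1]
finger_gap: 0.0004
gripper_force: 0.0
```

Emit:
{"method": "move_arm", "body": {
  "commands": "0.06 0.02 0 0 0 0;0.06 0.02 0 0 0 0;0.06 0.02 0 0 0 0;0.06 0.02 0 0 0 0;0 0 0 0 0 0"
}}

```text
time_s: 11.4
eef_pos: [0.4682, 0.3381, 0.0596]
tool_rot: [0.592, 0.806, 0.0, -0.0]
wrist_force: [0.2, -0.2, 0.1]
finger_gap: 0.0006
gripper_force: 0.0
```

Emit:
{"method": "move_arm", "body": {
  "commands": "0.06 0.02 -0.02 0 0 0;0.06 0.02 0 0 0 -0.2;0.06 0.018 0 0 0 -0.4;0.06 0.016 0 0 0 -0.4;0 0 0 0 0 0"
}}

```text
time_s: 11.9
eef_pos: [0.4797, 0.342, 0.0585]
tool_rot: [0.632, 0.775, 0.0, -0.0]
wrist_force: [0.3, 1.2, 1.1]
finger_gap: 0.0007
gripper_force: 0.0
```

Emit:
{"method": "move_arm", "body": {
  "commands": "0.06 0.01 0 0 0 -0.5;0.06 0.005 0 0 0 -0.5;0 0 0 0 0 0;0 0 0 0 0 0;0 0 0 0 0 0"
}}

```text
time_s: 12.4
eef_pos: [0.4858, 0.3422, 0.0586]
tool_rot: [0.669, 0.743, 0.0, 0.0]
wrist_force: [-0.2, 1.3, 0.5]
finger_gap: 0.0003
gripper_force: 0.4
```

```bash
python3 - <<'E'
from h import *
c=eyes.read_camera("side");s=manip.read_state();print(s["wrist_force"],s["eef_pos"])
a=cv2.convertScaleAbs(cv2.resize(c["image"][190:330,230:400],(680,560),interpolation=2),alpha=1.5);cv2.imwrite("pics/s4.png",a[:,:,::-1])
E
```

```text
[-1.30652027  0.21484015  0.43908681] [0.48575628 0.34219174 0.05856651]
```

View pics/s4.png

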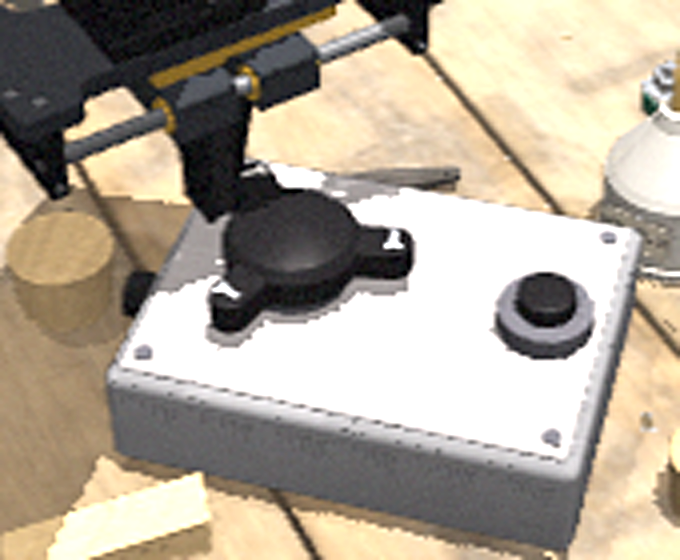

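The head has turned: lobe 0's mark has gone from (262,300) to (228,290), and it is still latched. I'll keep pushing a little and track the dome's upper edge numerically.

```bash
cat > e.py <<'E'
from h import *
import pickle
c=eyes.read_camera("side")
g=c["image"][:,:,:3].mean(2)
# dome right/lower edge rows and lobe marks
b=g[225:280,278:340]
print("top edge",[int(np.argmax(g[228:260,x]<60))+228 for x in range(300,317,3)])
m=((g>75)).astype(np.uint8)[225:285,278:340]
n,l,st,ce=cv2.connectedComponentsWithStats(m)
for i in range(1,n):
    if 3<=st[i,4]<=60:
        p=ce[i]+[278,225]
        o=[]
        for z in(.0845,.096):
            w=atz(c,p,z)[:2]-[.5037,.3012];o.append((round(np.hypot(*w)*1000,1),round(float(np.degrees(np.arctan2(w[1],w[0]))),1)))
        print(p.round(1),st[i,4],o)
E
python3 e.py
```

```text
top edge [237, 237, 238, 238, 240, 241]
```

Emit:
{"method": "move_arm", "body": {
  "commands": "0.05 0 0 0 0 -0.4;0.05 0 0 0 0 -0.4;0 0 0 0 0 0;0 0 0 0 0 0;0 0 0 0 0 0"
}}

```text
time_s: 13.0
eef_pos: [0.4907, 0.3422, 0.0586]
tool_rot: [0.699, 0.715, -0.0, 0.0]
wrist_force: [-1.0, 0.3, 1.0]
finger_gap: 0.0008
gripper_force: 0.4
```

```bash
python3 e.py
```

```text
top edge [228, 233, 233, 234, 235, 236]
```

The dome edge has risen about 5 px (11.5 mm), so the latch let go. I'll back off along the same path and let the head turn back.

Emit:
{"method": "move_arm", "body": {
  "commands": "-0.05 0 0 0 0 0.4;-0.05 0 0 0 0 0.4;-0.06 -0.005 0 0 0 0.5;-0.06 -0.01 0 0 0 0.5;-0.06 -0.016 0 0 0 0.4"
}}

```text
time_s: 13.55
eef_pos: [0.4768, 0.3403, 0.0585]
tool_rot: [0.615, 0.788, -0.0, 0.0]
wrist_force: [-0.6, 0.6, 0.9]
finger_gap: 0.0004
gripper_force: 0.1
```

Emit:
{"method": "move_arm", "body": {
  "commands": "-0.06 -0.018 0 0 0 0.4;-0.08 -0.024 0 0 0 0.2;-0.1 -0.034 0 0 0 0;-0.12 -0.04 0 0 0 0;-0.12 -0.04 0 0 0 0"
}}

```text
time_s: 14.05
eef_pos: [0.4522, 0.3328, 0.0586]
tool_rot: [0.592, 0.806, -0.0, 0.0]
wrist_force: [0.4, -0.7, 0.2]
finger_gap: 0.0006
gripper_force: 0.0
```

Emit:
{"method": "move_arm", "body": {
  "commands": "0 0 0.2 0 0 0;0 0 0.6 0 0 0;0 0 0.8 0 0 0;0 0 0.8 0 0 0;0 0 0.8 0 0 0"
}}

```text
time_s: 14.55
eef_pos: [0.4526, 0.3332, 0.2211]
tool_rot: [0.592, 0.806, 0.001, 0.0]
wrist_force: [0.4, -0.6, -0.2]
finger_gap: 0.0009
gripper_force: 0.0
```

Emit:
{"method": "move_arm", "body": {
  "commands": "-0.3 0 0.6 0 0 0;-0.3 0 0.5 0 0 0;0 0 0 0 0 0;0 0 0 0 0 0;0 0 0 0 0 0"
}}

```text
time_s: 15.05
eef_pos: [0.423, 0.3322, 0.2728]
tool_rot: [0.593, 0.806, -0.001, 0.0]
wrist_force: [0.3, 0.9, -0.7]
finger_gap: 0.0003
gripper_force: 0.0
```

```bash
python3 - <<'E'
from h import *
c=eyes.read_camera("side");s=manip.read_state();print(s["wrist_force"],s["eef_pos"])
a=cv2.convertScaleAbs(cv2.resize(c["image"][190:330,230:400],(680,560),interpolation=2),alpha=1.5);cv2.imwrite("pics/s5.png",a[:,:,::-1])
E
```

```text
[-0.32028755 -0.67515988 -0.01723528] [0.42286554 0.33218951 0.272409  ]
```

View pics/s5.png

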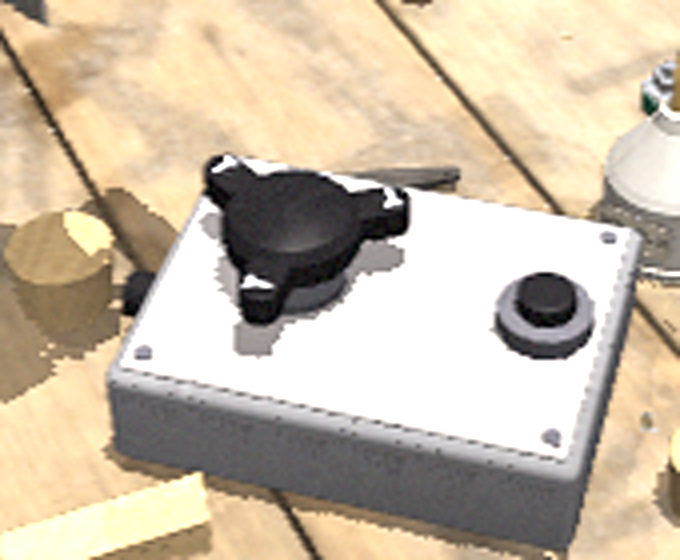

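The lobe marks are at about (224,163), (258,283) and (395,195). That matches the predicted positions for the head fully out and at rest, and the box, button and hand are all clear.

```bash
python3 -c "
from workcell import workorder
print(workorder.close_job())"
```

```text
the job is handed in; nothing more can be done
None
```

The stop was pressed fully in and stayed latched by itself, then lobe 2 was pushed clockwise until the latch let go; the head is back out and at rest, and the job is handed in (about 15 s, start button untouched, box still in place).

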